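Set the filter handwheel and hold a jewel test cell in the light path

TASK

On the light bench, wind the black handwheel clockwise (it takes several grips) until its white needle points at the red mark on the dial, and let go of it. Then lift the glass cell with the red jewel out of the turquoise tray, keeping it upright and gripping it by its two frosted white faces only (the clear faces must not be touched), and hold it in mid-air in the light path, midway between filter and screen, its middle level with the beam and its clear faces square to the beam. Finish while still holding it there, still and touching nothing but the gripper; leave the blue cell and the other things where they are.

Things in the scene. Friction and masses are not known exactly. Their poses are not given: they have to be found in the camera images.
- wheel (a joint): Black round handwheel flat on top of the lamp housing, vertical axis, 54 mm across (can be gripped at any yaw). Value in rad, 0 to 4.2, grows clockwise seen from above; its white needle is on the red mark at 3.0. Starts between 0 and 0.6, drags 0.06 N m, stays where it is left. It drives the brass filter slide, whose green window is centred on the beam at 3.0.
- wheel_grip (a point): Centre of the handwheel on its axis, half-way up its 14 mm thick rim: 132 mm above the table and 32 mm above the flat top of the lamp housing (100 x 110 mm), 135 mm from the beam point on the bench's +y side. Its axes turn with the wheel. The white needle lies flat on the dial below the rim and reaches 40 mm out.
- dial_mark (a point): Middle of the red index mark on the dial on top of the lamp housing, 40 mm from the wheel's axis on the bench's +x side.
- beam (a point): Middle of the light path in the gap of the fixed light bench, 75 mm above the table; the gap is open above. Axes: the beam runs along y (lamp, filter and wheel on +y, black screen on -y), z up. From here: filter slide 64 mm off on +y, lamp housing 80 to 190 mm on +y, screen 60 to 72 mm on -y, all 100 mm high above the table. Base plate below: 12 mm high, 55 mm either way in x.
- red_cell_centre (a point): Centre of the loose glass cell with the red jewel and red ends, an upright block 26 mm (its x) by 22 mm (its y) by 60 mm high, about 80 g, standing in one bay of the tray, its foot 30 mm below this point. Its two frosted white faces are the +x and -x faces (26 mm apart, 19 mm wide), its two clear faces the +y and -y faces (22 mm apart, 23 mm wide). z is up.
- red_cell: The same cell as a whole; origin at the centre of its underside, axes as above.
- red_cell_frost: The two frosted faces of the red cell, at 13 mm either side in x; origin at the cell's centre, axes as the cell's.
- red_cell_clear: The two clear faces of the red cell, at 11 mm either side in y; origin at the cell's centre, axes as the cell's.
- blue_cell_centre (a point): Centre of the other cell, same shape and size but with a blue jewel and blue ends, standing in the other bay of the tray. Leave it.
- tray: Shallow turquoise tray, fixed, 240 mm (x) by 130 mm (y), walls 10 mm high and 4 mm thick, a divider across its middle making two bays along x; inner floor 4 mm above the table. The cells stand near the bay centres, about 58 mm either side of the tray's centre in x. Origin at the centre of its underside.
- bench: The light bench, fixed, turned up to 0.35 rad; origin on the table 75 mm below the beam point, axes as there.
- dome: Bystander: glass dome on a teal base, 110 mm across, 95 mm high, beyond the work area. Origin at its foot.
- green_ring: Bystander: green plastic ring, 36 mm across, 12 mm high. Origin at its foot.
- movement: Bystander: black round movement holder, 60 mm across, 18 mm high. Origin at its foot.
- jar: Bystander: small glass jar, 36 mm across, 30 mm high. Origin at its foot.
- loupe: Bystander: black eye loupe standing on its wide end, 38 mm across, 32 mm high. Origin at its foot.
- driver: Bystander: orange screwdriver lying on the table, 110 mm long.

How it is judged:
On the way, in this order (a step that is already met when the one before it is completed fails the run):
1. the needle is set on the red mark and the wheel let go (value of joint wheel between 2.85 and 3.15 rad and contact force between the fingers and bench below 0.1 N), for 0.2 s.
2. the red cell is lifted by its frosted faces (contact force between the fingers and red_cell_frost above 2 N and distance of red_cell_centre from where it was at the start of the episode above 0.025 m and contact force between red_cell and tray below 0.1 N), for 0.2 s.
At the end, for the whole second after the job is handed in: Wheel at 3.0 within 0.15 rad; red cell at rest in the gripper by its frosted faces (over 2 N), touching nothing else, centre within 9 mm across, 14 mm in height and 25 mm along the beam of the beam point, square and upright within 0.2 rad; blue cell within 20 mm of its start (value of joint wheel between 2.85 and 3.15 rad and x of red_cell_centre in the frame of beam between -0.009 and 0.009 m and y of red_cell_centre in the frame of beam between -0.025 and 0.025 m and z of red_cell_centre in the frame of beam between -0.014 and 0.014 m and angle between the y axis of red_cell and the y axis of bench, either way round below 0.2 rad and angle between red_cell's own z axis and vertical below 0.2 rad and contact force between the fingers and red_cell_frost above 2 N and contact force between red_cell_clear and anything else below 0.5 N and contact force between red_cell and bench below 0.1 N and linear speed of red_cell below 0.02 m/s and distance of blue_cell_centre from where it was at the start of the episode below 0.02 m); the arm keeps its last pose, push and grip.
It fails at once if the clear faces of the red cell are touched by the gripper or arm (contact force between any of the fingers, the arm and red_cell_clear above 0.5 N).
It fails at once if the red cell is tipped over (angle between red_cell's own z axis and vertical above 0.6 rad).
It fails at once if the blue cell is disturbed (distance of blue_cell_centre from where it was at the start of the episode above 0.02 m).
It fails at once if another thing on the table is disturbed (distance of any of dome, green_ring, movement, jar, loupe, driver from where it was at the start of the episode above 0.03 m).
It also fails if it takes over 56 s, if anything falls off the work surface, if the arm or the gripper's body presses on something with over 40 N, if the wrist force passes 120 N, or if a joint passes its speed limit or range.

ROBOT

A 6-joint arm with a two-finger parallel gripper is mounted at the origin on the work surface. World frame = base frame: x ahead of the robot, y to its left, z up, the work surface at z = 0. Lengths are in m, angles in rad, forces in N, time in s.
With the tool pointing down it reaches from about 0.3 to 0.875 m from the base axis. Payload 6.4 kg.
Tool frame: the origin (TCP) lies where the fingers leave the gripper's body, on its centre line; the fingertips stand 73 mm ahead of it and the grasp point (between the pads) lies 54 mm ahead of it; z points along the fingers, y is the line along which they close (so a half turn about z gives the same grasp; the last joint's range is limited). The gripper opens to 85 mm and grips with 20 to 120 N. Pads are 22 mm wide; open, the fingers measure 114 mm over their backs; the gripper's body (76 mm by 85 mm) begins 54 mm behind the grasp point. The pads swing forward as they close: fully open they stand 13 mm farther back than shut.
Start: joints at [1.043, 0.181, 1.607, -0, 1.354, -0.206], TCP at [0.182, 0.546, 0.304] pointing down, gripper open.
Joint ranges: [-2.99, 2.99], [-0.89, 2.07], [0.3, 2.58], [-1.14, 4.28], [0, 2.63], [-3.12, 3.12]. Speed limits (rad/s): [2.57, 2.57, 3.01, 3.14, 3.14, 3.14].

INTERFACE

Orientations are given as a unit quaternion [w, x, y, z].
In Python, from bench import ctrl gives the robot as it stands.
- The arm moves only by the tool carry_out, never from a script. Its argument "steps" is one flat list of numbers, 7 for each row, row after row: the shift along the tool's x, y, z in m, then the turn, a rotation vector about the tool's x, y, z in rad, then the opening, from 0 (shut) to 1 (fully open). In form: [dx, dy, dz, wx, wy, wz, claw, dx, dy, dz, wx, wy, wz, claw, ...]. A call has 1 to 20 rows; each row is the pose to reach, as a shift and turn from the pose commanded when the call began, along the tool's axes at that moment; what a row does not reach only later rows make up. A row lasts 1/10 s, in which the tool goes at most 50 mm and 8.59 degrees, less where a joint would pass 70% of its speed; a pose out of reach is approached as far as the arm can. A call with a gripper value outside its range is refused whole. The fingers move at their own pace and stop on an object; the grip force is fixed at half the most. Time passes only in rows, so rows that repeat a pose let the fingers close. It gives the time, the measured TCP pose, the force, the opening and the grip force at its end, in the units of the state.
- ctrl.get_obs(): the state, without advancing time (a new reading comes with each control period).
- ctrl.camera(name): name is "side" or "top"; returns the picture (384x512x3 uint8, red, green, blue); there is no depth.
- ctrl.camera_params(name): a dict with "vertical_fov" (degrees; the focal length in pixels is half the picture's height over the tangent of half this angle, whatever the lens; pixels are square), "cx", "cy" (the principal point, pixels), "k1" (the pictures are not rectified: a ray, as slopes to the right and down, at radius r is drawn at 1 + k1 r^2 times it, then the intrinsics apply), "cam_to_world" (4x4, takes a point from camera to world coordinates). Camera axes: x right, y down, z forward; pixel columns grow to the right and rows downward; lengths in m; the calibration is good to about 2 mm. A picture is of the moment at which its call begins. camera_params takes no time and is no camera call.
- ctrl.hand_in(): hands the job in; it is judged then, once.
The state is a dict: "time_s": time; "q": joint angles; "dq": joint speeds; "joint_efforts": joint torques, N m; "eef_pos": TCP position; "eef_rot": TCP orientation; "wrist_force": force on the tool from outside, world axes, zero at the start; "torque": the same for the moment, N m; "opening": opening from 0.0 (shut) to 1.0 (fully open); "grasp_force": force on a finger pad.
Only numpy, scipy, OpenCV 4.12 (cv2) and the standard library are available. Lean on these libraries where they do the work, as an engineer would, in place of code of your own. Each camera call takes 0.05 s, during which the arm holds its last target. There are 200 camera calls.

## Working session

There is one attempt and no reset: what is moved stays moved. The work goes in short steps, Python scripts to look and compute and a tool call to move; the robot and the scene stay as the last step left them, time stands still between calls to the robot, and variables do not carry over. Pictures are saved under pics/ and viewed, at most 10 in all, crops included, and the job is handed in when it is done.

Besides the shell and the picture viewer there is one more tool, called after "Call:" as a command line: name --argument value ..., lists and objects as JSON in quotes. carry_out: Moves the arm, as the interface text tells. Its arguments: {"type":"object","properties":{"steps":{"type":"array"}},"required":["steps"]}

```bash
mkdir -p pics && cat > h.py <<'E'
import numpy as np, cv2
from bench import ctrl
def K(p):
    f=192/np.tan(np.radians(p["vertical_fov"])/2)
    return np.array([[f,0,p["cx"]],[0,f,p["cy"]],[0,0,1.]]),p["k1"],np.array(p["cam_to_world"])
def ray(n,uv):
    k,k1,T=K(ctrl.camera_params(n))
    s=cv2.undistortPoints(np.array(uv,float).reshape(-1,1,2),k,np.array([k1,0,0,0,0.])).reshape(-1,2)
    d=np.c_[s,np.ones(len(s))]@T[:3,:3].T
    return T[:3,3],d
def plane(n,uv,z):
    o,d=ray(n,uv); return o+d*((z-o[2])/d[:,2])[:,None]
def proj(n,P):
    k,k1,T=K(ctrl.camera_params(n)); Ti=np.linalg.inv(T)
    return cv2.projectPoints(np.array(P,float).reshape(-1,1,3),cv2.Rodrigues(Ti[:3,:3])[0],Ti[:3,3],k,np.array([k1,0,0,0,0.]))[0].reshape(-1,2)
def snap(n,name):
    im=cv2.cvtColor(np.array(ctrl.camera(n)),cv2.COLOR_RGB2BGR); cv2.imwrite(f"pics/{name}.png",im); return im
E
python3 - <<'E'
from h import *
a=snap("top","top0");b=snap("side","side0")
for n in("top","side"):
    p=ctrl.camera_params(n);print(n,p["vertical_fov"],p["k1"],np.round(p["cam_to_world"],3).tolist())
o=ctrl.get_obs();print({k:np.round(v,3).tolist() for k,v in o.items()})
E
```

```text
top 56.07668470729637 0.015178578844286122 [[-0.001, -0.985, 0.172, 0.36], [-1.0, 0.005, 0.018, -0.019], [-0.019, -0.172, -0.985, 1.245], [0.0, 0.0, 0.0, 1.0]]
side 52.117520351491436 0.0195235133944954 [[0.735, -0.456, 0.501, 0.033], [-0.677, -0.482, 0.556, -0.586], [-0.012, -0.749, -0.663, 0.779], [0.0, 0.0, 0.0, 1.0]]
{'time_s': 0.1, 'q': [1.043, 0.181, 1.608, -0.0, 1.354, -0.206], 'dq': [0.002, -0.003, -0.002, 0.001, 0.0, 0.001], 'joint_efforts': [0.001, -44.588, -35.223, -0.0, 0.004, -0.0], 'eef_pos': [0.182, 0.545, 0.303], 'eef_rot': [-0.0, 0.16, 0.987, -0.001], 'wrist_force': [-0.033, -0.831, 0.221], 'torque': [-0.023, -0.038, -0.038], 'grasp_force': 0.0, 'opening': 0.998}
```

View pics/top0.png

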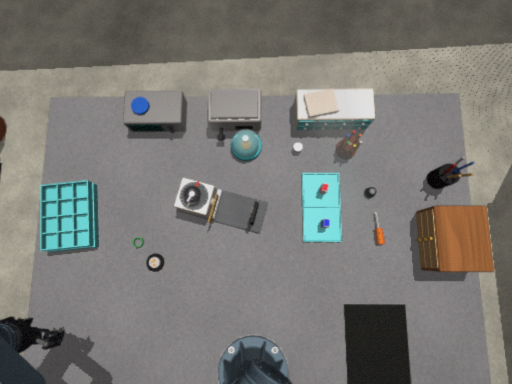

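View pics/side0.png

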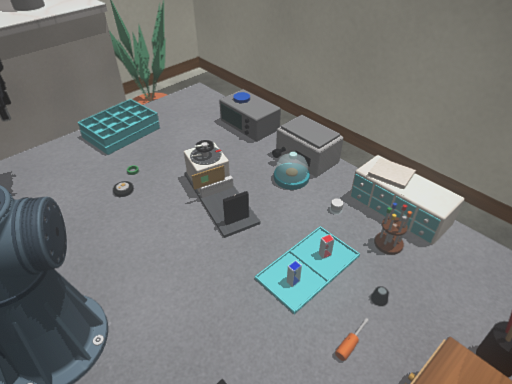

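The top view shows the lamp housing at about (195,197), the screen at (253,213), the tray at (321,208), the red cell at (323,188) and the blue cell at (326,224). The side view shows the same things. Next I'll make enlarged crops and take the first measurements.

```bash
python3 - <<'E'
from h import *
a=cv2.imread("pics/top0.png");b=cv2.imread("pics/side0.png")
def c(im,x,y,w,h,s):return cv2.resize(im[y:y+h,x:x+w],(400,300),interpolation=cv2.INTER_CUBIC)
cv2.imwrite("pics/m0.png",np.vstack([np.hstack([c(a,172,170,64,48,0),c(a,285,170,80,75,0)[:, :]]),np.hstack([c(b,175,130,80,60,0),c(b,250,220,120,90,0)])]))
# colours
def blobs(n,im,lo,hi,box):
    x,y,w,h=box
    m=cv2.inRange(cv2.cvtColor(im[y:y+h,x:x+w],cv2.COLOR_BGR2HSV),lo,hi)
    k,l,s,ce=cv2.connectedComponentsWithStats(m)
    return [(s[i,4],(ce[i]+[x,y]).round(1).tolist()) for i in range(1,k) if s[i,4]>2], m
# tray outline
x,y=285,160
m=cv2.inRange(cv2.cvtColor(a[y:y+95,x:x+75],cv2.COLOR_BGR2HSV),(80,90,90),(100,255,255))
cs=max(cv2.findContours(m,0,1)[0],key=cv2.contourArea)+[x,y]
bx=cv2.boxPoints(cv2.minAreaRect(cs));P=plane("top",bx,0.008)
print("tray",P.round(4).tolist(),np.linalg.norm(np.diff(P,axis=0),axis=1),P.mean(0))
for nm,lo,hi in(("red",(0,120,90),(8,255,255)),("red2",(172,120,90),(180,255,255)),("blue",(110,120,60),(130,255,255))):
    for n,im,box in(("top",a,(300,175,45,65)),("side",b,(280,230,60,60)),("top",a,(172,170,64,48)),("side",b,(175,130,80,60))):
        print(nm,n,box,[(s,q,plane(n,[q],.064 if box[0]>250 else .1).round(4).tolist()) for s,q in blobs(n,im,lo,hi,box)[0]])
# housing top: bright
x,y=172,170
m=cv2.inRange(cv2.cvtColor(a[y:y+48,x:x+64],cv2.COLOR_BGR2HSV),(0,0,170),(180,60,255))
cs=max(cv2.findContours(m,0,1)[0],key=cv2.contourArea)+[x,y]
bx=cv2.boxPoints(cv2.minAreaRect(cs));P=plane("top",bx,0.1);print("housing",bx.tolist(),P.round(4).tolist(),np.linalg.norm(np.diff(P,axis=0),axis=1),P.mean(0))
E
```

```text
tray [[0.6511, -0.1723, 0.008], [0.6541, -0.3057, 0.008], [0.4144, -0.3017, 0.008], [0.4111, -0.1727, 0.008]] [0.13339264 0.23969612 0.12903223] [ 0.53266838 -0.23809671  0.008     ]
red top (300, 175, 45, 65) []
red side (280, 230, 60, 60) []
red top (172, 170, 64, 48) [(np.int32(12), [196.9, 183.9], [[0.5953, 0.1776, 0.1]])]
red side (175, 130, 80, 60) [(np.int32(8), [217.6, 150.4], [[0.5975, 0.1815, 0.1]])]
red2 top (300, 175, 45, 65) [(np.int32(29), [324.3, 186.9], [[0.5903, -0.241, 0.064]])]
red2 side (280, 230, 60, 60) [(np.int32(44), [327.6, 238.1], [[0.592, -0.2413, 0.064]])]
red2 top (172, 170, 64, 48) []
red2 side (175, 130, 80, 60) []
blue top (300, 175, 45, 65) [(np.int32(39), [325.3, 222.5], [[0.4719, -0.2399, 0.064]])]
blue side (280, 230, 60, 60) [(np.int32(54), [294.5, 265.4], [[0.4736, -0.2422, 0.064]]), (np.int32(20), [295.1, 280.2], [[0.445, -0.2702, 0.064]])]
blue top (172, 170, 64, 48) []
blue side (175, 130, 80, 60) []
housing [[173.28302001953125, 205.50942993164062], [181.54718017578125, 176.58489990234375], [196.07546997070312, 180.73583984375], [187.81130981445312, 209.66036987304688]] [[0.5248, 0.2521, 0.1], [0.6199, 0.2284, 0.1], [0.6059, 0.1806, 0.1], [0.5111, 0.2048, 0.1]] [0.09803722 0.04986178 0.097762  ] [0.56542926 0.21647091 0.1       ]
```

View pics/m0.png

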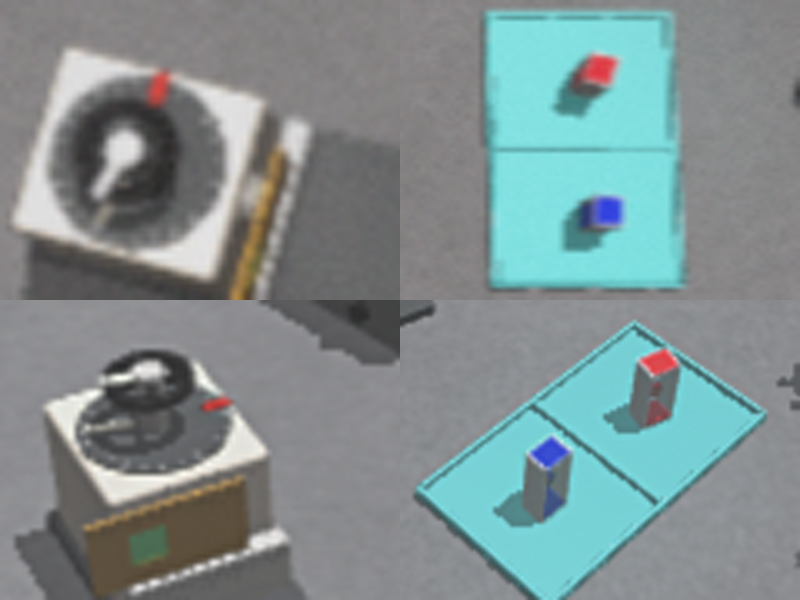

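The crops show the white housing top with the red mark at top-view pixel (197,184), the needle pointing down-left towards about (188,204), and the handwheel hub near (192,193). Red ends and blue ends are both clear. Now refining.

```bash
python3 - <<'E'
from h import *
a=cv2.imread("pics/top0.png");b=cv2.imread("pics/side0.png")
c=lambda im,x,y,w,h,W,H:cv2.resize(im[y:y+h,x:x+w],(W,H),interpolation=cv2.INTER_CUBIC)
cv2.imwrite("pics/m1.png",np.hstack([c(b,309,227,36,36,400,400),c(a,306,176,32,32,400,400)]))
def quad(n,im,box,lo,hi,z,s=8,close=0):
    x,y,w,h=box
    u=cv2.resize(im[y:y+h,x:x+w],None,fx=s,fy=s,interpolation=cv2.INTER_CUBIC)
    m=cv2.inRange(cv2.cvtColor(u,cv2.COLOR_BGR2HSV),lo,hi)
    cs=max(cv2.findContours(m,0,1)[0],key=cv2.contourArea)
    cs=cv2.convexHull(cs).reshape(-1,2)
    pts=(cs+.5)/s-.5+[x,y]
    P=plane(n,pts,z)[:,:2]
    r=cv2.minAreaRect((P*1000).astype(np.float32))
    e=np.diff(cv2.boxPoints(r),axis=0)[:2]
    M=cv2.moments((P*1000).astype(np.float32).reshape(-1,1,2))
    print(n,"ctr",np.round([M["m10"]/M["m00"],M["m01"]/M["m00"]],1),"rect",np.round(r[0],1),[(round(float(np.hypot(*v)),1),round(float(np.arctan2(v[1],v[0])),3)) for v in e],"mu20,11,02",np.round([M["mu20"]/M["m00"],M["mu11"]/M["m00"],M["mu02"]/M["m00"]],1))
print("housing");quad("top",a,(172,170,64,48),(0,0,165),(180,45,255),.1)
quad("side",b,(175,138,60,60),(0,0,165),(180,45,255),.1)
print("red");quad("top",a,(306,176,32,32),(170,140,120),(180,255,255),.064)
quad("side",b,(309,230,36,14),(170,140,120),(180,255,255),.064)
print("blue");quad("top",a,(306,212,32,26),(112,140,120),(125,255,255),.064)
quad("side",b,(280,255,30,20),(112,140,120),(125,255,255),.064)
# housing corners by hand from crop (top, crop factor .16)
C=np.array([[68,48],[268,100],[218,280],[15,228]])*.16+[172,170]-.42
P=plane("top",C,.1);print(P.round(4).tolist(),np.linalg.norm(P-np.roll(P,-1,0),axis=1),P.mean(0))
w=np.array([[127,152]])*.16+[172,170]-.42;print("wheel",plane("top",w,.139),"from side",plane("side",np.array([[147,80]])*.2+[175,130]-.4,.139))
# needle tip
print("needle",plane("top",np.array([[98,222]])*.16+[172,170]-.42,.1),plane("side",np.array([[88,128]])*.2+[175,130]-.4,.1))
E
```

```text
housing
top ctr [557.8 187.3] rect [557.9 187.3] [(100.0, -0.262), (111.4, 1.309)] mu20,11,02 [830.3  43.3 998.2]
side ctr [549.1 181.7] rect [556.5 187.7] [(100.2, -0.265), (111.8, 1.306)] mu20,11,02 [ 642.1 -170.3  977.9]
red
top ctr [ 590.5 -241.3] rect [ 591.2 -240.9] [(19.3, -0.337), (16.6, 1.234)] mu20,11,02 [25.2 -4.5 20.7]
side ctr [ 591.5 -241.2] rect [ 591.3 -241.2] [(20.2, -0.301), (16.0, 1.269)] mu20,11,02 [30.4 -3.1 20.6]
blue
top ctr [ 472.6 -242.9] rect [ 472.9 -242.8] [(19.8, -0.039), (16.2, 1.532)] mu20,11,02 [28.4 -1.3 19.8]
side ctr [ 473.6 -241.9] rect [ 473.5 -242. ] [(19.7, -0.037), (16.6, 1.534)] mu20,11,02 [30.9 -0.1 22.1]
[[0.6177, 0.2254, 0.1], [0.5895, 0.1204, 0.1], [0.4957, 0.1446, 0.1], [0.523, 0.2497, 0.1]] [0.10865891 0.0968559  0.10867596 0.09776163] [0.55645467 0.18502332 0.1       ]
wheel [[0.55554806 0.18582459 0.139     ]] from side [[0.55173342 0.18205273 0.139     ]]
needle [[0.52592596 0.20702334 0.1       ]] [[0.52869388 0.21400678 0.1       ]]
```

View pics/m1.png

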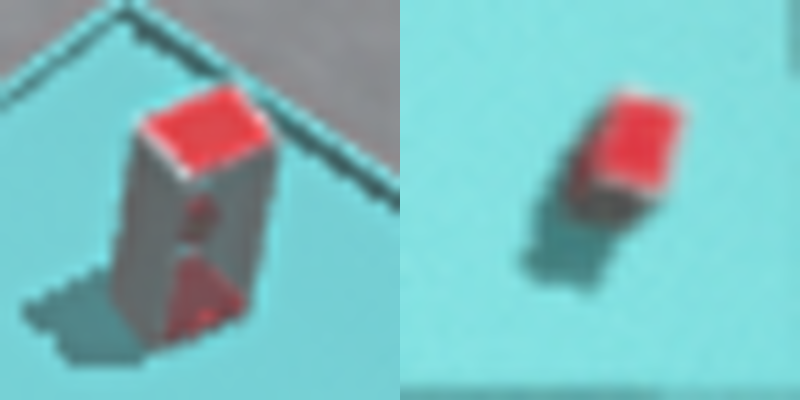

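The measurements agree between the views:

| Item | Position (m) | Yaw (rad) | Check |
|---|---|---|---|
| Housing and wheel axis | (0.557, 0.187) | -0.263 | housing comes out at 100 x 111 mm |
| Red cell | (0.591, -0.241) | about -0.31 | long side is x, jewel visible through the -y clear face |

The needle starts about 2.7 rad short of the mark. Now I'll work out the first move.

```bash
cat >> h.py <<'E'
from scipy.spatial.transform import Rotation as R
def go(p):
    o=ctrl.get_obs();q=o["eef_rot"];r=R.from_quat([q[1],q[2],q[3],q[0]])
    m=r.as_matrix();y=m[:,1]
    print("t",round(o["time_s"],2),"pos",np.round(o["eef_pos"],4),"shift",np.round(r.inv().apply(np.array(p)-o["eef_pos"]),4),"x yaw",round(float(np.arctan2(m[1,0],m[0,0])),3),"tilt",np.round(m[:2,2],3),"q",np.round(o["q"],3),"open",round(o["opening"],3),"gf",round(o["grasp_force"],1))
E
python3 -c "
from h import *
go([.557,.187,.26]);go([.557,.187,.181])"
```

```text
t 0.1 pos [0.1817 0.5452 0.3031] shift [-0.4694 -0.221   0.0433] x yaw 2.82 tilt [-0.001 -0.001] q [ 1.043  0.181  1.608 -0.     1.354 -0.206] open 0.998 gf 0.0
t 0.1 pos [0.1817 0.5452 0.3031] shift [-0.4694 -0.2209  0.1223] x yaw 2.82 tilt [-0.001 -0.001] q [ 1.043  0.181  1.608 -0.     1.354 -0.206] open 0.998 gf 0.0
```

Call:
carry_out --steps '[-0.03,-0.014,0,0,0,0,1,-0.07,-0.033,0,0,0,0,1,-0.11,-0.052,0,0,0,0,1,-0.15,-0.071,0,0,0,0,1,-0.19,-0.09,0,0,0,0,1,-0.23,-0.108,0.01,0,0,0,1,-0.27,-0.127,0.015,0,0,0,1,-0.31,-0.146,0.02,0,0,0,1,-0.35,-0.165,0.025,0,0,0,1,-0.39,-0.184,0.03,0,0,0,1,-0.42,-0.198,0.035,0,0,0,1,-0.45,-0.212,0.04,0,0,0,1,-0.465,-0.219,0.043,0,0,0,1,-0.4694,-0.221,0.043,0,0,0,1,-0.4694,-0.221,0.043,0,0,0,1,-0.4694,-0.221,0.043,0,0,0,1]'

```text
time_s: 1.7
eef_pos: [0.5564, 0.1884, 0.261]
eef_rot: [-0.0, 0.16, 0.987, 0.0]
wrist_force: [0.0, 0.2, 1.4]
opening: 0.999
grasp_force: 0.0
```

```bash
python3 -c "
from h import *
go([.557,.187,.181])"
```

```text
t 1.7 pos [0.5564 0.1884 0.261 ] shift [-0.001  -0.0012  0.08  ] x yaw 2.821 tilt [-0.  0.] q [ 0.124  0.249  1.616  0.     1.277 -1.126] open 0.999 gf 0.0
```

Call:
carry_out --steps '[-0.001,-0.001,0.02,0,0,0,1,-0.001,-0.001,0.045,0,0,0,1,-0.001,-0.001,0.065,0,0,0,1,-0.001,-0.001,0.08,0,0,0,1,-0.001,-0.001,0.08,0,0,0,1,-0.001,-0.001,0.08,0,0,0,0.75,-0.001,-0.001,0.08,0,0,0,0.65,-0.001,-0.001,0.08,0,0,0,0.5,-0.001,-0.001,0.08,0,0,0,0.3,-0.001,-0.001,0.08,0,0,0,0.3,-0.001,-0.001,0.08,0,0,0,0.3,-0.001,-0.001,0.08,0,0,0,0.3]'

```text
time_s: 2.9
eef_pos: [0.5593, 0.188, 0.1834]
eef_rot: [0.002, 0.16, 0.987, 0.002]
wrist_force: [0.6, 7.0, 3.8]
opening: 0.613
grasp_force: 62.2
```

```bash
python3 -c "
from h import *
go([.557,.187,.181]);print(ctrl.get_obs()['wrist_force'],ctrl.get_obs()['torque'])
a=snap('top','t1')
cv2.imwrite('pics/t1c.png',cv2.resize(a[150:230,160:260],(800,600)))"
```

```text
t 2.9 pos [0.5593 0.188  0.1834] shift [ 0.0018 -0.0016  0.0024] x yaw 2.82 tilt [0.005 0.004] q [ 0.122  0.343  1.667  0.004  1.126 -1.128] open 0.613 gf 62.2
[0.55277327 7.03648345 3.84807751] [ 1.36303332 -0.07691405 -0.11067123]
```

Call:
carry_out --steps '[0,0,0,0,0,0.06,0.3,0,0,0,0,0,0.16,0.3,0,0,0,0,0,0.28,0.3,0,0,0,0,0,0.4,0.3,0,0,0,0,0,0.52,0.3,0,0,0,0,0,0.64,0.3,0,0,0,0,0,0.76,0.3,0,0,0,0,0,0.88,0.3,0,0,0,0,0,1.0,0.3,0,0,0,0,0,1.12,0.3,0,0,0,0,0,1.24,0.3,0,0,0,0,0,1.36,0.3,0,0,0,0,0,1.48,0.3,0,0,0,0,0,1.6,0.3,0,0,0,0,0,1.72,0.3,0,0,0,0,0,1.82,0.3,0,0,0,0,0,1.92,0.3,0,0,0,0,0,2.0,0.3,0,0,0,0,0,2.0,0.3,0,0,0,0,0,2.0,0.3]'

```text
time_s: 4.95
eef_pos: [0.5578, 0.1876, 0.1833]
eef_rot: [-0.001, 0.917, 0.399, 0.001]
wrist_force: [-6.7, 5.5, 8.3]
opening: 0.613
grasp_force: 63.0
```

```bash
python3 -c "
from h import *
go([.557,.187,.26]);print(ctrl.get_obs()['wrist_force'],ctrl.get_obs()['torque'])"
```

```text
t 4.95 pos [0.5578 0.1876 0.1833] shift [-0.0008 -0.0002 -0.0767] x yaw 0.82 tilt [0.001 0.002] q [0.122 0.342 1.669 0.002 1.129 0.872] open 0.613 gf 63.0
[-6.71925584  5.53711171  8.25288146] [ 0.4675735   0.76788755 -0.05085919]
```

Call:
carry_out --steps '[0,0,0,0,0,0,0.8,0,0,0,0,0,0,1,0,0,0,0,0,0,1,0,0,0,0,0,0,1,0,0,-0.02,0,0,0,1,0,0,-0.05,0,0,0,1,0,0,-0.09,0,0,0,1,-0.01,0.009,-0.12,0,0,0,1,-0.035,0.032,-0.14,0,0,0,1,-0.065,0.06,-0.14,0,0,0,1,-0.095,0.088,-0.14,0,0,0,1,-0.125,0.116,-0.14,0,0,0,1,-0.15,0.14,-0.14,0,0,0,1,-0.161,0.15,-0.14,0,0,0,1,-0.161,0.15,-0.14,0,0,0,1]'

```text
time_s: 6.45
eef_pos: [0.5577, -0.0358, 0.3208]
eef_rot: [0.0, 0.918, 0.397, -0.0]
wrist_force: [-0.1, 0.6, -0.2]
opening: 1.004
grasp_force: 0.0
```

```bash
python3 -c "
from h import *
go([.557,.187,.26])
a=snap('top','t2');b=snap('side','s2')
c=lambda im,x,y,w,h:cv2.resize(im[y:y+h,x:x+w],(400,300),interpolation=cv2.INTER_CUBIC)
cv2.imwrite('pics/m2.png',np.hstack([c(a,172,170,64,48),c(b,175,130,80,60)]))"
```

```text
t 6.45 pos [ 0.5577 -0.0358  0.3208] shift [ 0.1619 -0.1531  0.0608] x yaw 0.816 tilt [-0. -0.] q [-0.276  0.131  1.629 -0.     1.382  0.478] open 1.004 gf 0.0
```

View pics/m2.png

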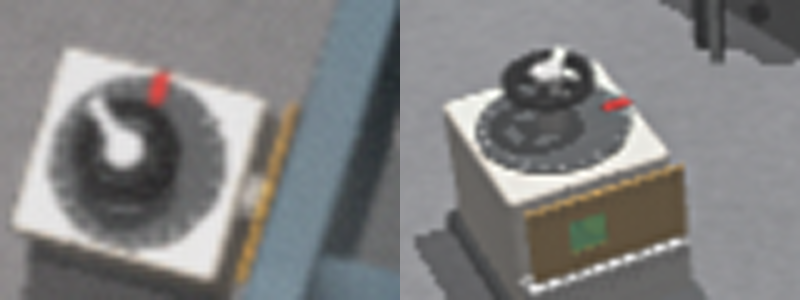

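The needle's white part now points up-left in the top crop, from the hub at about (192,193.7) to (187,186), so roughly 0.8 rad remains. I'll cross-check that using the position of the green window.

```bash
cat >> h.py <<'E'
YAW=-.263;BX=np.array([np.cos(YAW),np.sin(YAW),0]);BY=np.array([-np.sin(YAW),np.cos(YAW),0]);W=np.array([.557,.187,0]);BEAM=W-.135*BY+[0,0,.075]
def green(f):
    b=cv2.imread(f);x,y=175,130
    u=cv2.resize(b[y:y+70,x:x+80],None,fx=6,fy=6,interpolation=cv2.INTER_CUBIC)
    h=cv2.cvtColor(u,cv2.COLOR_BGR2HSV);m=cv2.inRange(h,(50,50,50),(85,255,255))
    k,l,s,c=cv2.connectedComponentsWithStats(m);i=1+np.argmax(s[1:,4])
    uv=(c[i]+.5)/6-.5+[x,y];o,d=ray("side",[uv]);d=d[0]
    P=o+d*(((BEAM+.062*BY-o)@BY)/(d@BY));print(f,s[i],"bench x",((P-BEAM)@BX).round(4),"z",P[2].round(4))
def spoke(f):
    a=cv2.imread(f);x,y=172,170
    u=cv2.resize(a[y:y+48,x:x+48],None,fx=8,fy=8,interpolation=cv2.INTER_CUBIC)
    m=cv2.inRange(cv2.cvtColor(u,cv2.COLOR_BGR2HSV),(0,0,150),(180,60,255))
    k,l,s,c=cv2.connectedComponentsWithStats(m)
    for i in range(1,k):
        uv=(c[i]+.5)/8-.5+[x,y];P=plane("top",[uv],.139)[0]
        if np.hypot(*(P-W)[:2])<.03 and s[i,4]>100:
            yx=np.argwhere(l==i)[:,::-1];Q=plane("top",(yx+.5)/8-.5+[x,y],.139)-W
            r=np.hypot(Q[:,0],Q[:,1]);q=Q[r>.8*r.max()].mean(0)
            print(f,s[i,4],"rmax",r.max().round(4),"tip ang",np.arctan2(q[1],q[0]).round(3),"minus mark",(np.arctan2(q[1],q[0])-YAW).round(3), "centroid",(P-W)[:2].round(4))
E
python3 -c "
from h import *
print(BEAM)
green('pics/side0.png');green('pics/s2.png');spoke('pics/top0.png');spoke('pics/t2.png')"
```

```text
[0.52190289 0.05664206 0.075     ]
pics/side0.png [ 156  271   45   45 1376] bench x -0.0366 z 0.0802
pics/s2.png [ 204  259   43   40 1254] bench x -0.013 z 0.0798
pics/top0.png 29815 rmax 0.0785 tip ang -2.121 minus mark -1.858 centroid [-0.0061 -0.008 ]
pics/top0.png 2572 rmax 0.0272 tip ang 2.611 minus mark 2.874 centroid [-0.0042  0.0032]
pics/t2.png 34782 rmax 0.0788 tip ang -2.109 minus mark -1.846 centroid [-0.0045 -0.0066]
```

The window moved 23.6 mm for 2.0 rad of turn. The needle angle gives 0.83 rad remaining; the window reads a few mm farther off, but it also reads 5 mm high, so that ray carries some bias. I'll regrip and turn 0.84 rad.

Call:
carry_out --steps '[0.03,-0.028,0,0,0,0,1,0.06,-0.056,0,0,0,0,1,0.09,-0.085,0,0,0,0,1,0.12,-0.113,0,0,0,0,1,0.145,-0.137,0.01,0,0,0,1,0.161,-0.152,0.03,0,0,0,1,0.161,-0.152,0.06,0,0,0,1,0.161,-0.152,0.09,0,0,0,1,0.161,-0.152,0.115,0,0,0,1,0.161,-0.152,0.138,0,0,0,1,0.161,-0.152,0.138,0,0,0,1,0.161,-0.152,0.138,0,0,0,0.65,0.161,-0.152,0.138,0,0,0,0.3,0.161,-0.152,0.138,0,0,0,0.3,0.161,-0.152,0.138,0,0,0,0.3,0.161,-0.152,0.138,0,0,0,0.3]'

```text
time_s: 8.15
eef_pos: [0.5576, 0.1878, 0.1852]
eef_rot: [0.0, 0.917, 0.399, 0.002]
wrist_force: [-1.3, 0.5, 6.8]
opening: 0.609
grasp_force: 62.5
```

Call:
carry_out --steps '[0,0,0,0,0,0.06,0.3,0,0,0,0,0,0.16,0.3,0,0,0,0,0,0.28,0.3,0,0,0,0,0,0.4,0.3,0,0,0,0,0,0.52,0.3,0,0,0,0,0,0.64,0.3,0,0,0,0,0,0.74,0.3,0,0,0,0,0,0.8,0.3,0,0,0,0,0,0.84,0.3,0,0,0,0,0,0.84,0.3,0,0,0,0,0,0.84,0.3]'

```text
time_s: 9.25
eef_pos: [0.5574, 0.1885, 0.1853]
eef_rot: [-0.001, 1.0, -0.01, 0.002]
wrist_force: [-2.1, 4.2, 7.1]
opening: 0.609
grasp_force: 62.8
```

```bash
python3 -c "
from h import *
go([.557,-.035,.321])"
```

```text
t 9.25 pos [0.5574 0.1885 0.1853] shift [ 0.0046  0.2232 -0.1361] x yaw -0.02 tilt [0.003 0.002] q [1.240e-01 3.380e-01 1.669e+00 1.000e-03 1.130e+00 1.714e+00] open 0.609 gf 62.8
```

Call:
carry_out --steps '[0,0,0,0,0,0,0.8,0,0,0,0,0,0,1,0,0,0,0,0,0,1,0,0,0,0,0,0,1,0,0,-0.02,0,0,0,1,0,0,-0.05,0,0,0,1,0,0,-0.09,0,0,0,1,0,0.02,-0.12,0,0,0,1,0.002,0.05,-0.136,0,0,0,1,0.002,0.09,-0.136,0,0,0,1,0.003,0.13,-0.136,0,0,0,1,0.004,0.17,-0.136,0,0,0,1,0.005,0.205,-0.136,0,0,0,1,0.005,0.24,-0.136,0,0,0,1,0.005,0.27,-0.136,0,0,0,1,0.005,0.27,-0.136,0,0,0,1]'

```text
time_s: 10.85
eef_pos: [0.5558, -0.0861, 0.3187]
eef_rot: [0.001, 1.0, -0.012, -0.0]
wrist_force: [0.8, 0.3, -0.5]
opening: 1.002
grasp_force: 0.0
```

```bash
python3 -c "
from h import *
go([.591,-.241,.25])
a=snap('top','t3');b=snap('side','s3')
c=lambda im,x,y,w,h:cv2.resize(im[y:y+h,x:x+w],(400,300),interpolation=cv2.INTER_CUBIC)
cv2.imwrite('pics/m3.png',np.hstack([c(a,172,170,64,48),c(b,175,130,80,60)]))
green('pics/s3.png');spoke('pics/t3.png')"
```

```text
t 10.85 pos [ 0.5558 -0.0861  0.3187] shift [0.039  0.1539 0.0689] x yaw -0.025 tilt [-0.    -0.001] q [-3.640e-01  1.400e-01  1.623e+00 -1.000e-03  1.378e+00  1.231e+00] open 1.002 gf 0.0
pics/s3.png [ 225  251   42   42 1215] bench x -0.0026 z 0.0798
pics/t3.png 31912 rmax 0.0788 tip ang -2.107 minus mark -1.844 centroid [-0.0056 -0.0076]
pics/t3.png 3316 rmax 0.036 tip ang -0.44 minus mark -0.177 centroid [ 0.0088 -0.0026]
```

View pics/m3.png

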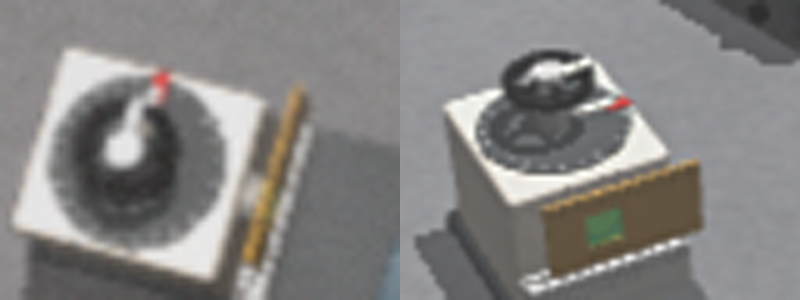

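The needle tip now lies on the red mark in both crops: top crop about (160,88), side crop about (617,104). The window offset agrees with that once the ray bias is allowed for. Next I'll go above the red cell and align.

Call:
carry_out --steps '[0.002,0.01,0,0,0,-0.07,1,0.006,0.025,0.01,0,0,-0.2,1,0.012,0.045,0.02,0,0,-0.33,1,0.016,0.065,0.03,0,0,-0.46,1,0.021,0.085,0.04,0,0,-0.59,1,0.026,0.105,0.05,0,0,-0.72,1,0.031,0.125,0.06,0,0,-0.85,1,0.035,0.14,0.08,0,0,-0.98,1,0.038,0.15,0.1,0,0,-1.1,0.9,0.039,0.154,0.115,0,0,-1.2,0.8,0.039,0.154,0.125,0,0,-1.26,0.8,0.039,0.154,0.129,0,0,-1.281,0.8,0.039,0.154,0.129,0,0,-1.281,0.8,0.039,0.154,0.129,0,0,-1.281,0.8]'

```text
time_s: 12.35
eef_pos: [0.5924, -0.2367, 0.1906]
eef_rot: [0.0, 0.808, 0.589, 0.0]
wrist_force: [-0.4, 0.2, 0.2]
opening: 0.805
grasp_force: 0.0
```

```bash
python3 -c "
from h import *
go([.591,-.241,.097])"
```

```text
t 12.35 pos [ 0.5924 -0.2367  0.1906] shift [-0.0045 -0.0001  0.0936] x yaw 1.261 tilt [ 0.001 -0.   ] q [-0.566  0.432  1.529  0.     1.18  -0.256] open 0.805 gf 0.0
```

Call:
carry_out --steps '[0,0,0,0,0,0,0.8,0,0,0,0,0,0,0.8]'

```text
time_s: 12.55
eef_pos: [0.5922, -0.2373, 0.1908]
eef_rot: [0.001, 0.808, 0.589, 0.0]
wrist_force: [-0.5, -0.1, -0.1]
opening: 0.798
grasp_force: 0.0
```

```bash
python3 -c "
from h import *
go([.591,-.241,.097])"
```

```text
t 12.55 pos [ 0.5922 -0.2373  0.1908] shift [-0.0039 -0.0002  0.0938] x yaw 1.261 tilt [ 0.001 -0.001] q [-0.567  0.431  1.529  0.     1.18  -0.257] open 0.798 gf 0.0
```

Call:
carry_out --steps '[-0.004,0,0.005,0,0,0,0.8,-0.004,0,0.02,0,0,0,0.8,-0.004,0,0.045,0,0,0,0.8,-0.004,0,0.07,0,0,0,0.8,-0.004,0,0.085,0,0,0,0.8,-0.004,0,0.093,0,0,0,0.8,-0.004,0,0.093,0,0,0,0.8,-0.004,0,0.093,0,0,0,0.8]'

```text
time_s: 13.35
eef_pos: [0.5911, -0.2414, 0.0975]
eef_rot: [0.001, 0.808, 0.589, 0.0]
wrist_force: [0.3, 0.4, -0.7]
opening: 0.805
grasp_force: 0.0
```

```bash
python3 -c "
from h import *
go([.591,-.241,.097])
a=snap('top','t4');b=snap('side','s4')
c=lambda im,x,y,w,h:cv2.resize(im[y:y+h,x:x+w],(400,300),interpolation=cv2.INTER_CUBIC)
cv2.imwrite('pics/m4.png',np.hstack([c(a,292,165,64,48),c(b,285,205,80,60)]))"
```

```text
t 13.35 pos [ 0.5911 -0.2414  0.0975] shift [ 0.0004 -0.0002  0.0005] x yaw 1.261 tilt [ 0.001 -0.001] q [-0.573  0.56   1.559  0.     1.022 -0.263] open 0.805 gf 0.0
```

View pics/m4.png

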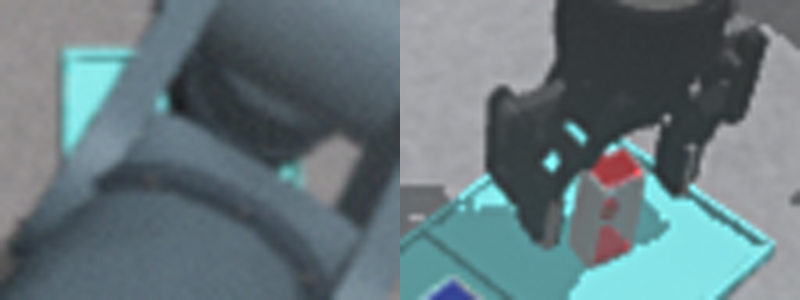

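The side crop shows the cell, around (608,205), between the two fingers at (540,220) and (680,165). They face the frosted sides, and the clear face with the jewel looks at the camera. Closing, then lifting.

Call:
carry_out --steps '[0,0,0,0,0,0,0.6,0,0,0,0,0,0,0.45,0,0,0,0,0,0,0.38,0,0,0,0,0,0,0.3,0,0,0,0,0,0,0.2,0,0,0,0,0,0,0.1,0,0,0,0,0,0,0.1,0,0,0,0,0,0,0.1,0,0,-0.005,0,0,0,0.1,0,0,-0.015,0,0,0,0.1,0,0,-0.03,0,0,0,0.1,0,0,-0.05,0,0,0,0.1,0,0,-0.07,0,0,0,0.1,0,0,-0.09,0,0,0,0.1,0,0,-0.11,0,0,0,0.1,0,0,-0.125,0,0,0,0.1,0,0,-0.13,0,0,0,0.1,0,0,-0.13,0,0,0,0.1,0,0,-0.13,0,0,0,0.1]'

```text
time_s: 15.35
eef_pos: [0.5902, -0.2409, 0.226]
eef_rot: [-0.001, 0.808, 0.589, -0.0]
wrist_force: [0.3, -0.5, -1.5]
opening: 0.298
grasp_force: 58.9
```

```bash
python3 -c "
from h import *
go([BEAM[0],BEAM[1],.227]);go([BEAM[0],BEAM[1],.138])"
```

```text
t 15.35 pos [ 0.5902 -0.2409  0.226 ] shift [ 0.2625 -0.1558 -0.0007] x yaw 1.261 tilt [-0.001  0.001] q [-0.573  0.391  1.507  0.     1.245 -0.263] open 0.298 gf 58.9
t 15.35 pos [ 0.5902 -0.2409  0.226 ] shift [ 0.2625 -0.1557  0.0883] x yaw 1.261 tilt [-0.001  0.001] q [-0.573  0.391  1.507  0.     1.245 -0.263] open 0.298 gf 58.9
```

The cell is held: opening 25 mm, 59 N. Now carrying it over the screen to above the beam point.

Call:
carry_out --steps '[0.01,-0.006,0,0,0,0,0.1,0.025,-0.015,0,0,0,-0.01,0.1,0.045,-0.027,0,0,0,-0.02,0.1,0.068,-0.04,0,0,0,-0.03,0.1,0.091,-0.054,0,0,0,-0.04,0.1,0.114,-0.068,0,0,0,-0.047,0.1,0.137,-0.081,0,0,0,-0.047,0.1,0.16,-0.095,0,0,0,-0.047,0.1,0.183,-0.109,0,0,0,-0.047,0.1,0.206,-0.122,0,0,0,-0.047,0.1,0.226,-0.134,0,0,0,-0.047,0.1,0.242,-0.144,0,0,0,-0.047,0.1,0.255,-0.151,0,0,0,-0.047,0.1,0.2625,-0.1557,0,0,0,-0.047,0.1,0.2625,-0.1557,0,0,0,-0.047,0.1,0.2625,-0.1557,0,0,0,-0.047,0.1]'

```text
time_s: 16.95
eef_pos: [0.5225, 0.0562, 0.2269]
eef_rot: [0.0, 0.794, 0.608, -0.0]
wrist_force: [0.0, -1.4, -0.6]
opening: 0.296
grasp_force: 58.9
```

```bash
python3 -c "
from h import *
go([BEAM[0],BEAM[1],.1385])"
```

```text
t 16.95 pos [0.5225 0.0562 0.2269] shift [ 0.0003 -0.0007  0.0884] x yaw 1.308 tilt [ 0. -0.] q [-0.119  0.155  1.802 -0.     1.184  0.144] open 0.296 gf 58.9
```

Call:
carry_out --steps '[0,-0.001,0.005,0,0,0,0.1,0,-0.001,0.015,0,0,0,0.1,0,-0.001,0.03,0,0,0,0.1,0,-0.001,0.045,0,0,0,0.1,0,-0.001,0.06,0,0,0,0.1,0,-0.001,0.072,0,0,0,0.1,0,-0.001,0.08,0,0,0,0.1,0,-0.001,0.085,0,0,0,0.1,0,-0.001,0.088,0,0,0,0.1,0,-0.001,0.088,0,0,0,0.1,0,-0.001,0.088,0,0,0,0.1,0,-0.001,0.088,0,0,0,0.1,0,-0.001,0.088,0,0,0,0.1]'

```text
time_s: 18.25
eef_pos: [0.5217, 0.0566, 0.1393]
eef_rot: [0.0, 0.794, 0.608, 0.0]
wrist_force: [-0.8, 0.8, -0.3]
opening: 0.297
grasp_force: 58.9
```

```bash
python3 -c "
from h import *
go([BEAM[0],BEAM[1],.1385]);print(ctrl.get_obs()['wrist_force'])
b=snap('side','s5');a=snap('top','t5');green('pics/s5.png')
# screen corners check: predicted outline of screen and cell
for y in(-.06,-.072):
  pass
P=[BEAM+sx*.013*BX+sy*.011*BY+[0,0,sz*.03] for sx in(-1,1) for sy in(-1,1) for sz in(-1,1)]
x,y=175,130
u=cv2.resize(b[y:y+90,x:x+120],(800,600),interpolation=cv2.INTER_CUBIC)
for q in proj('side',P): cv2.circle(u,tuple(int(v) for v in ((q-[x,y]+.5)*800/120)),4,(0,255,255),1)
cv2.imwrite('pics/m5.png',u)"
```

```text
t 18.25 pos [0.5217 0.0566 0.1393] shift [0.0001 0.0002 0.0008] x yaw 1.308 tilt [ 0.001 -0.   ] q [-0.118  0.285  1.853  0.     1.003  0.145] open 0.297 gf 58.9
[-0.80413974  0.77936906 -0.28066961]
pics/s5.png [225 260  11  30 272] bench x -0.0099 z 0.0809
```

View pics/m5.png

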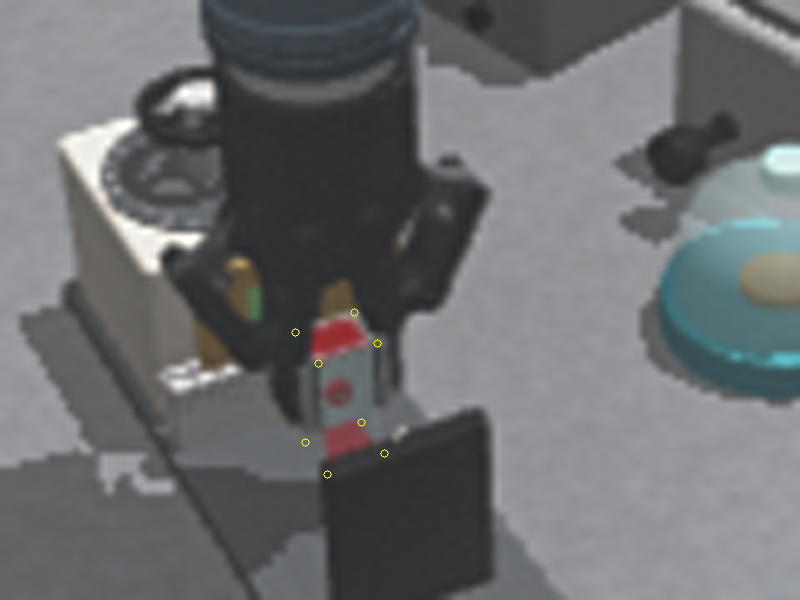

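The picture shows the cell upright between the fingers. Its red top, at about (340,338), is within half a camera pixel of the predicted centre (336,337). It is clear of the screen and square to the beam, so I'm handing it in.

```bash
python3 -c "
from bench import ctrl
print(ctrl.hand_in())"
```

```text
the job is handed in; nothing more can be done
None
```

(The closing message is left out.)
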